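# Free a locked reader tray with the emergency release pin

## Task

The tube reader has lost power with its sample tray locked shut. Take the orange-handled release pin from its stand, push it gently (no harder than a light thumb press) through the small orange-ringed hole in the reader's top until the hidden spring latch lets go and the tray springs ajar, then put the pin back upright in its stand and draw the tray all the way out by its blue tab. Leave the other things on the bench where they stand.

Things in the scene. Friction and masses are not known exactly. Their poses are not given: they have to be found in the camera images.
- reader: white bench instrument fixed to the bench, 180 (x) x 170 (y) x 100 (z) mm, top face at z = 100 mm; origin at the centre of its underside; its -x axis points out of the front, where the tray comes out. A dead dark display and three keys on its top are only decoration. All inside it is hidden.
- access_hole (a point): centre of the mouth of the round access hole, level with the reader's top face (z = 100 mm): hole 10 mm in diameter, straight down through the 12 mm top plate, with a 3 mm chamfer at the mouth (16 mm across) and an orange ring round it. Axes as the reader's.
- latch_plate (a point): point 30 mm straight below the access hole's mouth, where the hidden flat steel plate of the spring latch waits. The plate gives way under 1 to 5 N; how much further down the latch lets go differs each time (about 1 to 17 mm) and cannot be seen; about 2 mm below that it meets a rigid stop. More than 12 N between pin and reader damages it. The point itself does not move.
- tray (a joint): how far the tray is out, m: 0 locked shut, 0.060 fully out against its stop. It springs out 20 to 45 mm by itself when the latch lets go, then needs a pull of 1 to 3 N and stays where it is left.
- tray_tab (a point): top centre of the blue tab on the tray's front, which moves with the tray: tab 12 mm wide (y), 30 mm long (x), 30 mm high, top at z = 80 mm; it stands out in front of the tray's grey front panel (164 mm wide, 84 mm high), so that it can be pinched across its width from above. Axes as the reader's: the tray comes out along -x.
- release_pin: loose steel pin, 50 g, standing upright in the stand: rod 6 mm in diameter with a rounded tip, 75 mm long, then a steel collar 20 mm across (75 to 79 mm above the tip), then a round orange handle 16 mm in diameter and 45 mm long (79 to 124 mm above the tip). Origin at the tip, z along the pin towards the handle.
- pin_tip (a point): the tip of the release pin (same point as the pin's origin)
- pin_stand: grey block fixed to the bench, 50 x 50 x 50 mm; origin at the centre of its underside
- stand_hole (a point): centre of the mouth of the stand's only hole, in its top face (z = 50 mm): 9 mm in diameter with a 3 mm chamfer, 46 mm deep, so that the tip of the seated pin is 4 mm above the bench
- weighing_bottle: bystander: small clear glass weighing bottle with knobbed lid, 41 mm across, 52 mm high; origin at the centre of its underside
- amber_flask: bystander: conical flask with amber filling, 66 mm across, 105 mm high; origin at the centre of its underside
- beaker: bystander: clear glass beaker, 68 mm across, 79 mm high; origin at the centre of its underside
Not all that is in view belongs to the job. Leave any black or turquoise look-alike of the pin_stand alone.

How it is judged:
By the outcome, as a careful person would: the job done as asked, in the order asked, and still so for the second after the job is handed in, with the robot touching nothing.
It also fails if it takes over 67 s, if anything falls off the work surface, if the arm or the gripper's body presses on something with over 40 N, if the wrist force passes 120 N, or if a joint passes its speed limit or range.

## Robot

A 6-joint arm with a two-finger parallel gripper is mounted at the origin on a cart in front of the work surface, level with it; the furniture and walls round the work are solid. World frame = base frame: x ahead of the robot, y to its left, z up, the work surface at z = 0. Lengths are in mm, angles in rad, forces in N, time in s.
With the tool pointing down it reaches from about 350 to 975 mm from the base axis. Payload 7.1 kg.
Tool frame: the origin (TCP) lies midway between the tips of the shut fingers; the grasp point (between the pads) lies 19 mm behind it; z points along the fingers, x is the direction in which the jaws open and shut, and the axes are right-handed (so a half turn about z gives the same grasp; the last joint's range is limited). The gripper opens to 88 mm and grips with 3 to 60 N. Pads are 20 mm wide; open, the fingers measure 115 mm over their backs; the gripper's body (75 mm by 178 mm) begins 61 mm behind the grasp point.
Start: joints at [-1.277, 0.423, 1.63, -0, 1.089, -0.019], TCP at [192.345, -594.65, 222.675] pointing down, gripper open.
Joint ranges: [-3, 3], [-0.9, 2.11], [0.09, 2.58], [-1.31, 4.45], [0.11, 2.69], [-2.54, 2.54]. Speed limits (rad/s): [2.39, 2.39, 3.01, 3.14, 3.14, 3.14].

## Interface

Orientations are given as a rotation vector (axis times angle).
In Python, from workcell import telemetry, imaging, ticket gives the robot as it stands.
- The arm moves only by the tool jog_arm, never from a script. Its arguments are lists of equal length, an entry for each row: "travel": the shift along the world's x, y, z in units of 400 mm (1.0 is 400 mm), a list of three; "dr": the turn, a rotation vector about the world's x, y, z in units of 90 degrees (1.0 is 90 degrees), a list of three. In form: {"travel": [[tx, ty, tz], ...], "dr": [[wx, wy, wz], ...]}. A call has exactly 10 rows; each row is the pose to reach, as a shift and turn from the pose measured when the call began; what a row does not reach only later rows make up. A row lasts 1/10 s, in which the tool goes at most 50 mm and 8.59 degrees, less where a joint would pass 70% of its speed; a pose out of reach is approached as far as the arm can. A call with a number of a shift or a turn outside -1 to 1 is refused whole. A call with a gripper value outside its range is refused whole. "hand" is the opening, from -1 (shut) to 1 (fully open), set as the call begins (left out, the last holds). The fingers move at their own pace and stop on an object; the grip force is fixed at half the most. Time passes only in rows, so rows that repeat a pose let the fingers close, or fill a call up. It gives the time, the measured TCP pose, the force and the opening at its end, in the units of the state.
- telemetry.get_obs(): the state, without advancing time (a new reading comes with each control period).
- imaging.get_image(name): name is "side" or "top"; returns a dict with "pixels" (420x560x3 uint8, red, green, blue), "range_z" (420x560 float32, mm along the optical axis (not along the pixel's ray), 0 where there is no reading), "fx", "fy", "cx", "cy" (pixels), "k1" (the pictures are not rectified: a ray, as slopes to the right and down, at radius r is drawn at 1 + k1 r^2 times it, then the intrinsics apply), "extrinsics" (4x4, takes a point from world to camera coordinates). Camera axes: x right, y down, z forward; pixel columns grow to the right and rows downward; lengths in mm; the calibration is good to about 2 mm. A picture is of the moment at which its call begins.
- ticket.close_job(): hands the job in, once; it reports no verdict.
The state is a dict: "t": time; "qpos": joint angles; "qvel": joint speeds; "joint_torque": joint torques, N m; "ee_pos": TCP position; "orientation": TCP orientation; "ft_force": force on the tool from outside, world axes, zero at the start; "moment": the same for the moment, N m; "width": finger opening in mm.
Only numpy, scipy, OpenCV 4.12 (cv2) and the standard library are available. Lean on these libraries where they do the work, as an engineer would, in place of code of your own. Each camera call takes 0.05 s, during which the arm holds its last target. There are 200 camera calls.

## Working session

There is one attempt and no reset: what is moved stays moved. The work goes in short steps, Python scripts to look and compute and a tool call to move; the robot and the scene stay as the last step left them, time stands still between calls to the robot, and variables do not carry over. Pictures are saved under pics/ and viewed, about 8 in all and at most 12, crops included, and the job is handed in when it is done.

Besides the shell and the picture viewer there is one more tool, called after "Call:" as name(argument=value, ...) on one line, values as JSON. jog_arm: Moves the arm, as the interface text tells. Its arguments: {"type":"object","properties":{"travel":{"type":"array"},"dr":{"type":"array"},"hand":{"type":"number"}},"required":["travel","dr"]}

```bash
ls; mkdir -p pics; cat > h.py <<'E'
import numpy as np,cv2
from workcell import telemetry,imaging,ticket
def get(n,save=None):
    d=imaging.get_image(n)
    if save: cv2.imwrite('pics/'+save,d['pixels'][:,:,::-1])
    return d
def ray(d,u,v):
    x=(u-d['cx'])/d['fx'];y=(v-d['cy'])/d['fy'];a,b=x,y
    for _ in range(20):
        s=1+d['k1']*(a*a+b*b);a,b=x/s,y/s
    E=np.array(d['extrinsics']);R,t=E[:3,:3],E[:3,3]
    return -R.T@t,R.T@np.array([a,b,1.])
def onz(d,u,v,z):
    o,r=ray(d,u,v);return o+r*(z-o[2])/r[2]
def pt(d,u,v):
    o,r=ray(d,u,v);return o+r*d['range_z'][int(round(v)),int(round(u))]
def proj(d,p):
    E=np.array(d['extrinsics']);c=E[:3,:3]@np.array(p,float)+E[:3,3];a,b=c[:2]/c[2];s=1+d['k1']*(a*a+b*b)
    return d['fx']*a*s+d['cx'],d['fy']*b*s+d['cy']
def blobs(d,lo,hi,amin=15):
    hsv=cv2.cvtColor(d['pixels'],cv2.COLOR_RGB2HSV);m=cv2.inRange(hsv,lo,hi)
    n,l,s,c=cv2.connectedComponentsWithStats(m)
    return [(s[i].tolist(),c[i].round(1).tolist()) for i in range(1,n) if s[i][4]>=amin],l
E
python3 - <<'E'
from h import *
print(telemetry.get_obs())
for n in('top','side'):
    d=get(n,n+'0.png');print(n,d['fx'],d['cx'],d['k1'],np.array(d['extrinsics']).round(3).tolist())
    print('orange',blobs(d,(5,150,120),(20,255,255))[0]);print('blue',blobs(d,(100,130,60),(125,255,255))[0])
E
```

```text
pics
{'t': 0.0, 'qpos': array([-1.27697267e+00,  4.23828599e-01,  1.63068622e+00,  1.49136376e-05,
        1.08861805e+00, -1.89796713e-02]), 'qvel': array([-0.00101778,  0.00248248,  0.00097257,  0.00028662,  0.00076532,
        0.00021251]), 'joint_torque': array([ 3.00339743e-04, -5.44622040e+01, -2.73665911e+01,  6.44421740e-02,
        2.26230413e-02, -1.00860209e-04]), 'ee_pos': array([ 192.20720401, -594.12082244,  221.910836  ]), 'orientation': array([-2.53958224e+00,  1.84775985e+00,  1.91587754e-03]), 'ft_force': array([-0.37469701,  0.90977356,  0.79205962]), 'moment': array([-0.06060916,  0.02162675, -0.02368129]), 'width': 88.02406055135324}
top 542.8658243162015 273.8887872649545 -0.0010871832390673783 [[0.006, -1.0, -0.006, 62.663], [-0.994, -0.005, -0.112, 611.768], [0.112, 0.007, -0.994, 1519.806], [0.0, 0.0, 0.0, 1.0]]
orange [([208, 141, 5, 5, 19], [210.1, 143.0])]
blue [([296, 238, 6, 11, 56], [298.5, 243.0])]
side 512.331227188389 281.2086810180627 0.06666851162206032 [[0.995, -0.104, -0.002, -575.205], [-0.064, -0.591, -0.804, 143.886], [0.082, 0.8, -0.594, 1056.998], [0.0, 0.0, 0.0, 1.0]]
orange [([292, 0, 22, 10, 113], [303.1, 4.4]), ([295, 56, 17, 8, 59], [302.8, 60.1]), ([462, 131, 25, 23, 116], [470.4, 144.1]), ([458, 132, 7, 7, 18], [460.4, 135.2]), ([222, 152, 7, 5, 31], [224.8, 153.9]), ([223, 158, 6, 10, 57], [225.5, 162.3])]
blue [([269, 29, 5, 6, 16], [270.9, 31.1]), ([245, 230, 16, 15, 202], [252.6, 236.6]), ([172, 387, 16, 33, 288], [179.6, 403.3])]
```

View pics/top0.png

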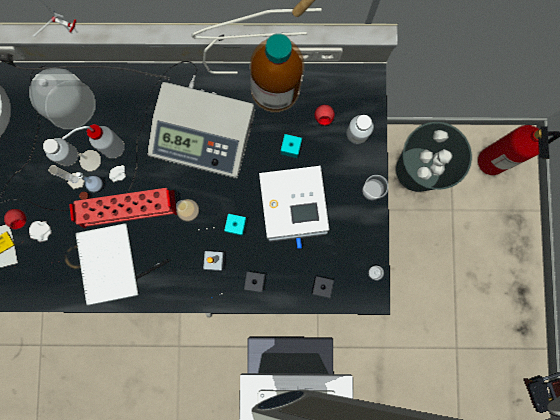

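View pics/side0.png

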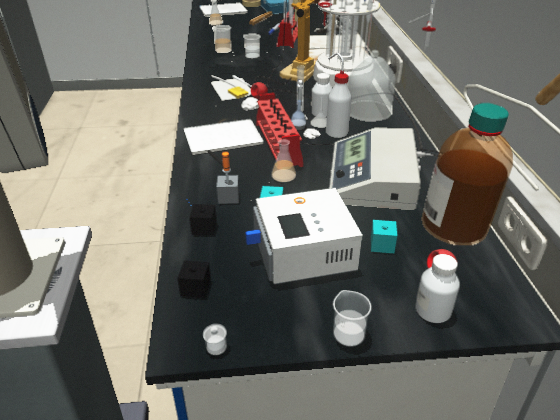

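The top view shows the grey stand and its pin at about (213,260), the reader's ring at (274,204) and the blue tab at (298,243). In the side view, the pin handle is at (226,160), the ring at (299,201) and the tab at (252,237). The black and turquoise blocks are decoys. Next I'll measure these precisely.

```bash
cat > m.py <<'E'
from h import *
def wc(d,u0,v0,u1,v1,f):
    p=d['pixels'][v0:v1,u0:u1].astype(float);w=f(p);w[w<0]=0
    y,x=np.mgrid[v0:v1,u0:u1];return (w*x).sum()/w.sum(),(w*y).sum()/w.sum(),int((w>0).sum())
org=lambda p:np.where((p[...,0]-p[...,2]>60)&(p[...,0]>110),p[...,0]-p[...,2]-60,0)
blu=lambda p:np.where(p[...,2]-p[...,0]>60,p[...,2]-p[...,0]-60,0)
def tri(a,b):
    (o1,r1),(o2,r2)=a,b
    r1=r1/np.linalg.norm(r1);r2=r2/np.linalg.norm(r2)
    s=np.linalg.lstsq(np.c_[r1,-r2],o2-o1,rcond=None)[0]
    p,q=o1+s[0]*r1,o2+s[1]*r2;return (p+q)/2,np.linalg.norm(p-q)
E
python3 - <<'E'
from m import *
t=get('top');s=get('side')
for nm,bt,bs,z,f in[('ring',(266,196,283,212),(290,194,309,208),100,org),('handle',(202,252,224,268),(218,146,234,174),107,org),('tab',(290,232,305,254),(242,226,262,248),70,blu)]:
    a=wc(t,*bt,f);b=wc(s,*bs,f);print(nm,a,b,onz(t,*a[:2],z).round(1),onz(s,*b[:2],z).round(1),[x if isinstance(x,float) else x.round(1) for x in tri(ray(t,*a[:2]),ray(s,*b[:2]))])
# reader top in top view
for n,d,seed in(('top',t,(285,190)),('side',s,(330,210))):
    g=cv2.cvtColor(d['pixels'],cv2.COLOR_RGB2HSV);m=((g[...,2]>(225 if n=='top' else 180))&(g[...,1]<40)).astype(np.uint8)
    k,l=cv2.connectedComponents(m);c=(l==l[seed[1],seed[0]]).astype(np.uint8)
    cc=max(cv2.findContours(c,0,1)[0],key=cv2.contourArea)
    w=np.array([onz(d,*p[0],100)[:2] for p in cc],np.float32);print(n,cv2.minAreaRect(w))
for nm,(u,v) in{'wb':(375,272),'beaker':(375,188),'flask':(187,210)}.items(): print(nm,onz(t,u,v,50).round())
a=s['pixels'][140:270,150:370][:,:,::-1];b=t['pixels'][170:300,180:350][:,:,::-1]
a=cv2.resize(a,None,fx=3.6,fy=3.6,interpolation=2)[:300*2]
cv2.imwrite('pics/s1.png',a);cv2.imwrite('pics/t1.png',cv2.resize(b,None,fx=4.5,fy=4.5,interpolation=2))
E
```

```text
ring (np.float64(273.3993260320135), np.float64(203.50421229991576), 34) (np.float64(299.0565627266135), np.float64(200.18926758520666), 44) [626.7  66.9 100. ] [624.1  66.6 100. ] [array([625.4,  67. ,  99.8]), np.float64(2.4723226469771786)]
handle (np.float64(209.43507910529186), np.float64(259.49536279323513), 32) (np.float64(225.18783146729524), np.float64(158.7078668238067), 102) [472.3 239.  107. ] [469.4 244.8 107. ] [array([470.9, 238.4, 110.8]), np.float64(2.6651767218630247)]
tab (np.float64(298.4349003984064), np.float64(242.6608764940239), 55) (np.float64(252.5944894310653), np.float64(234.07582290461667), 185) [521.1  -3.1  70. ] [519.1  -0.7  70. ] [array([520.,  -3.,  72.]), np.float64(2.0443545370085023)]
top ((633.3941650390625, 12.52679443359375), (179.75653076171875, 168.5310821533203), 7.3621826171875)
side ((756.2263793945312, 136.6398162841797), (596.9102783203125, 246.118408203125), 45.999996185302734)
wb [ 441. -218.   50.]
beaker [ 679. -222.   50.]
flask [613. 312.  50.]
```

View pics/s1.png

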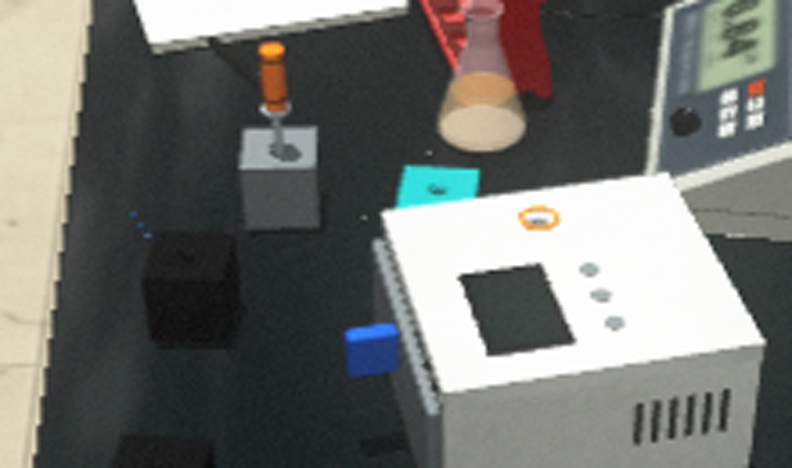

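The crop shows the pin standing in the grey stand with a slight lean, the ring near the reader's left side, and the tab in front of its grey panel. I'm moving to the work area now.

Call:
jog_arm(travel=[[0.57,1,0],[0.57,1,0],[0.57,1,0],[0.57,1,0],[0.57,1,0],[0.57,1,0],[0.57,1,0],[0.57,1,0],[0.57,1,0],[0.57,1,0]], dr=[[0,0,-0.118],[0,0,-0.118],[0,0,-0.118],[0,0,-0.118],[0,0,-0.118],[0,0,-0.118],[0,0,-0.118],[0,0,-0.118],[0,0,-0.118],[0,0,-0.118]], hand=0.0)

```text
t: 1.2
ee_pos: [421.8, -190.8, 222.3]
orientation: [-2.362, 2.07, 0.001]
ft_force: [0.6, -0.6, 0.3]
width: 44.1
```

```bash
python3 - <<'E'
from m import *
t=get('top');s=get('side')
# stand top face: grey, top view
cv2.imwrite('pics/t2.png',np.hstack([cv2.resize(t['pixels'][240:285,190:240][:,:,::-1],None,fx=8,fy=8,interpolation=0),cv2.resize(s['pixels'][140:185,205:255][:,:,::-1],None,fx=8,fy=8,interpolation=0)]))
a=wc(t,202,252,224,268,org);b=wc(s,218,146,234,174,org);print(a,b)
E
```

```text
(np.float64(209.48546352166758), np.float64(259.49725726823914), 32) (np.float64(225.19736299958797), np.float64(158.81389918967176), 103)
```

View pics/t2.png

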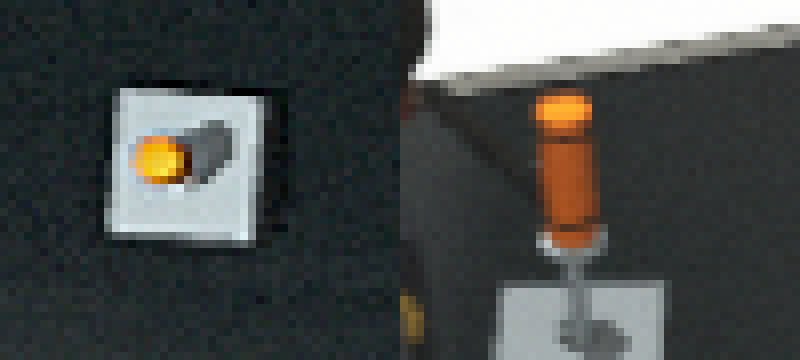

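In this crop, the stand's top face is centred at about (212.8,260.4) in the top view and the handle's top disc at (209.5,259.5). In the side view the handle's top disc is at (225.4,153.0), with the collar near (225.8,169.5).

```bash
python3 - <<'E'
from m import *
t=get('top');s=get('side')
print('stand',onz(t,212.8,260.4,50).round(1))
print('htop',onz(t,209.5,259.5,128).round(1),onz(s,225.4,153,128).round(1), 'tri',tri(ray(t,209.5,259.5),ray(s,225.4,153)))
print('collar side',onz(s,225.8,169.5,81).round(1))
print(telemetry.get_obs()['ee_pos'])
E
```

```text
stand [471.2 236.6  50. ]
htop [471.8 236.2 128. ] [471.2 235.5 128. ] tri (array([471.45890604, 236.22996836, 127.60503594]), np.float64(0.6465664306661324))
collar side [469.  237.7  81. ]
[ 419.92483824 -194.91937627  222.13224466]
```

Call:
jog_arm(travel=[[0.129,1,0],[0.129,1,0],[0.129,1,0],[0.129,1,0],[0.129,1,0],[0.129,1,0],[0.129,1,0],[0.129,1,0],[0.129,1,0],[0.129,1,0]], dr=[[0,0,0],[0,0,0],[0,0,0],[0,0,0],[0,0,0],[0,0,0],[0,0,0],[0,0,0],[0,0,0],[0,0,0]])

```text
t: 2.4
ee_pos: [471.9, 204.4, 221.8]
orientation: [2.359, -2.074, -0.001]
ft_force: [-0.6, -0.5, -0.4]
width: 43.7
```

Call:
jog_arm(travel=[[-0.001,0.08,0],[-0.001,0.08,0],[-0.001,0.08,-0.1],[-0.001,0.08,-0.18],[-0.001,0.08,-0.25],[-0.001,0.08,-0.3],[-0.001,0.08,-0.32],[-0.001,0.08,-0.32],[-0.001,0.08,-0.32],[-0.001,0.08,-0.32]], dr=[[0,0,0],[0,0,0],[0,0,0],[0,0,0],[0,0,0],[0,0,0],[0,0,0],[0,0,0],[0,0,0],[0,0,0]])

```text
t: 3.4
ee_pos: [472.4, 236.2, 95.0]
orientation: [-2.358, 2.074, -0.0]
ft_force: [0.5, 0.3, 0.4]
width: 43.9
```

Call:
jog_arm(travel=[[0,0,0],[0,0,0],[0,0,0],[0,0,0],[0,0,0],[0,0,0],[0,0,0],[0,0,0],[0,0,0],[0,0,0]], dr=[[0,0,0],[0,0,0],[0,0,0],[0,0,0],[0,0,0],[0,0,0],[0,0,0],[0,0,0],[0,0,0],[0,0,0]], hand=-1)

```text
t: 4.4
ee_pos: [472.5, 236.3, 95.0]
orientation: [-2.358, 2.074, -0.0]
ft_force: [0.0, -0.6, 2.1]
width: 15.0
```

The pin is gripped (15.0 mm opening). Lifting it clear.

Call:
jog_arm(travel=[[0,0,0.03],[0,0,0.06],[0,0,0.1],[0,0,0.15],[0,0,0.2],[0,0,0.25],[0,0,0.3],[0,0,0.3],[0,0,0.3],[0,0,0.3]], dr=[[0,0,0],[0,0,0],[0,0,0],[0,0,0],[0,0,0],[0,0,0],[0,0,0],[0,0,0],[0,0,0],[0,0,0]])

```text
t: 5.4
ee_pos: [471.8, 235.9, 214.3]
orientation: [2.359, -2.075, -0.0]
ft_force: [-0.2, -0.0, -1.0]
width: 15.5
```

```bash
python3 - <<'E'
from m import *
t=get('top');s=get('side');o=telemetry.get_obs();p=o['ee_pos'];print(p,o['ft_force'])
ex=p-[0,0,91]
print(proj(t,ex),proj(s,ex),proj(s,ex+[0,0,77]))
ut,vt=map(int,proj(t,ex));us,vs=map(int,proj(s,ex+[0,0,40]))
print(ut,vt,us,vs)
cv2.imwrite('pics/l1.png',np.hstack([cv2.resize(t['pixels'][vt-30:vt+30,ut-25:ut+25][:,:,::-1],None,fx=8,fy=8,interpolation=0),cv2.resize(s['pixels'][vs-30:vs+30,us-25:us+25][:,:,::-1],None,fx=8,fy=8,interpolation=0)]))
E
```

```text
[471.84170269 236.00512712 214.00815068] [0.90631587 1.03076295 0.03219389]
(np.float64(209.80223672930217), np.float64(259.5206045215858)) (np.float64(225.83448437174468), np.float64(154.7173362494707)) (np.float64(223.52637426515167), np.float64(125.30532438406489))
209 259 224 139
```

View pics/l1.png

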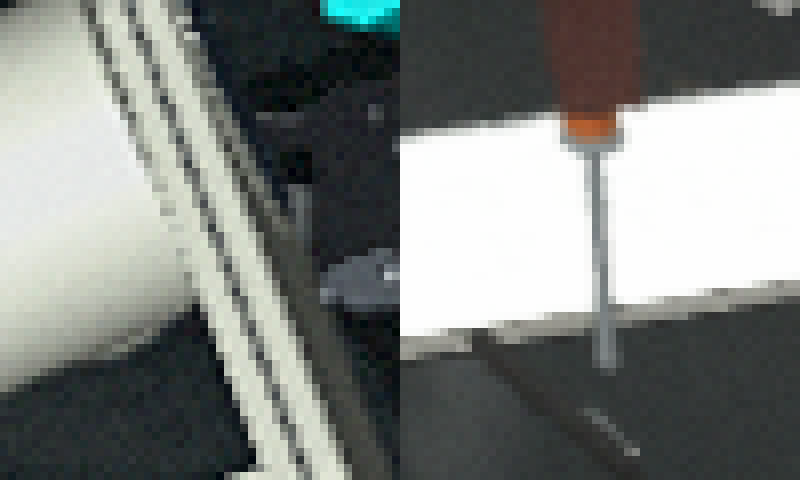

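In this crop the side view shows the pin held with its tip at about (224.2,154.5), versus a predicted (225.8,154.7). That is a slight lean of a few mm towards -x. I'll work relative to the ring in the side camera.

```bash
python3 - <<'E'
from m import *
s=get('side');p=telemetry.get_obs()['ee_pos']
tip=onz(s,224.25,154.5,p[2]-91);print(tip,tip-p, 'collar',onz(s,222.5,126.2,p[2]-91+77)-p)
r=np.array([624.1,66.6,115]);d=r-tip;print(d,d/400)
E
```

```text
[468.14145931 237.42348133 122.99648842] [ -3.76307924   1.4092679  -91.        ] collar [ -2.43654748  -4.09994935 -14.        ]
[ 155.95854069 -170.82348133   -7.99648842] [ 0.38989635 -0.4270587  -0.01999122]
```

Call:
jog_arm(travel=[[0.08,-0.08,0],[0.16,-0.17,0],[0.24,-0.26,0],[0.32,-0.35,0],[0.37,-0.4,0],[0.39,-0.425,0],[0.39,-0.425,-0.02],[0.39,-0.425,-0.02],[0.39,-0.425,-0.02],[0.39,-0.425,-0.02]], dr=[[0,0,0],[0,0,0],[0,0,0],[0,0,0],[0,0,0],[0,0,0],[0,0,0],[0,0,0],[0,0,0],[0,0,0]])

```text
t: 6.55
ee_pos: [627.2, 67.2, 206.1]
orientation: [2.36, -2.073, -0.001]
ft_force: [-0.6, 0.6, -0.7]
width: 15.1
```

```bash
python3 - <<'E'
from m import *
t=get('top');s=get('side');o=telemetry.get_obs();p=o['ee_pos'];print(p,o['ft_force'])
print('exp tip',proj(s,p-[0,0,91]),'ring z100',proj(s,[624.1,66.6,100]))
b=wc(s,290,194,309,208,org);print(b)
cv2.imwrite('pics/r1.png',cv2.resize(s['pixels'][160:215,270:330][:,:,::-1],None,fx=10,fy=10,interpolation=0))
E
```

```text
[627.57224485  67.00053429 206.36641853] [ 0.3434082   0.48225736 -0.22811966]
exp tip (np.float64(300.7577073873749), np.float64(194.12810573006948)) ring z100 (np.float64(299.035371612667), np.float64(200.1892864509036))
(np.float64(299.26875), np.float64(200.02791666666667), 43)
```

View pics/r1.png

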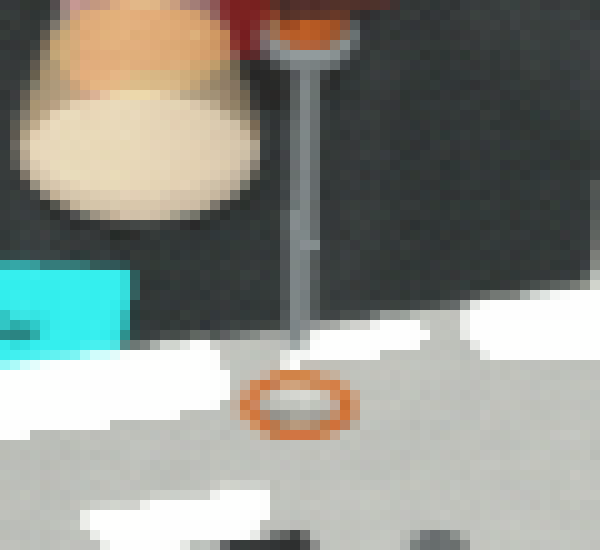

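The side view shows the tip at about u=299.3 right behind the ring, which is centred at (299.3,200.0). They line up, so I'm lowering into the mouth.

Call:
jog_arm(travel=[[0,0,-0.01],[0,0,-0.018],[0,0,-0.026],[0,0,-0.032],[0,0,-0.037],[0,0,-0.041],[0,0,-0.045],[0,0,-0.045],[0,0,-0.045],[0,0,-0.045]], dr=[[0,0,0],[0,0,0],[0,0,0],[0,0,0],[0,0,0],[0,0,0],[0,0,0],[0,0,0],[0,0,0],[0,0,0]])

```text
t: 7.65
ee_pos: [627.7, 66.9, 188.5]
orientation: [-2.36, 2.074, 0.0]
ft_force: [0.5, 0.1, -0.8]
width: 15.9
```

```bash
python3 - <<'E'
from m import *
s=get('side');o=telemetry.get_obs();p=o['ee_pos'];print(p,o['ft_force'],o['moment'])
cv2.imwrite('pics/r2.png',cv2.resize(s['pixels'][160:215,270:330][:,:,::-1],None,fx=10,fy=10,interpolation=0))
E
```

```text
[627.63018479  66.96569641 188.47338976] [ 0.36468732  0.59901696 -0.41438479] [-0.0037245  -0.00911722 -0.00928328]
```

View pics/r2.png

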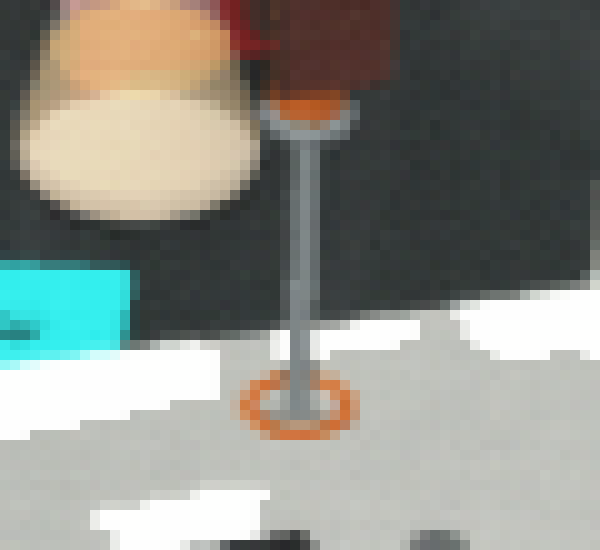

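The tip is now inside the ring, entering the hole at (299.4,201) with no contact force. Lowering further, while watching the force.

Call:
jog_arm(travel=[[0,0,-0.004],[0,0,-0.008],[0,0,-0.012],[0,0,-0.016],[0,0,-0.02],[0,0,-0.02],[0,0,-0.02],[0,0,-0.02],[0,0,-0.02],[0,0,-0.02]], dr=[[0,0,0],[0,0,0],[0,0,0],[0,0,0],[0,0,0],[0,0,0],[0,0,0],[0,0,0],[0,0,0],[0,0,0]])

```text
t: 8.7
ee_pos: [627.7, 66.9, 180.6]
orientation: [-2.36, 2.074, 0.0]
ft_force: [0.1, -0.3, -1.0]
width: 15.6
```

Call:
jog_arm(travel=[[0,0,-0.006],[0,0,-0.012],[0,0,-0.018],[0,0,-0.024],[0,0,-0.03],[0,0,-0.036],[0,0,-0.042],[0,0,-0.042],[0,0,-0.042],[0,0,-0.042]], dr=[[0,0,0],[0,0,0],[0,0,0],[0,0,0],[0,0,0],[0,0,0],[0,0,0],[0,0,0],[0,0,0],[0,0,0]])

```text
t: 9.7
ee_pos: [627.8, 67.0, 163.9]
orientation: [-2.36, 2.074, -0.0]
ft_force: [-0.2, 1.0, -0.7]
width: 15.7
```

```bash
cat > c.py <<'E'
from m import *
s=get('side');o=telemetry.get_obs();F=[]
for _ in range(1):F.append(o['ft_force'])
b=wc(s,150,220,262,290,blu)
print('t',o['t'],'ee',o['ee_pos'].round(2),'tipz',round(o['ee_pos'][2]-91,1),'F',o['ft_force'].round(2),'M',o['moment'].round(3),'tab',b,'w',round(o['width'],1))
E
python3 c.py
```

```text
t 9.75 ee [627.81  66.98 163.93] tipz 72.9 F [0.77 0.28 0.03] M [ 0.045  0.001 -0.024] tab (np.float64(252.68735135135134), np.float64(235.97718918918918), 195) w 15.5
```

Call:
jog_arm(travel=[[0,0,-0.002],[0,0,-0.004],[0,0,-0.006],[0,0,-0.008],[0,0,-0.01],[0,0,-0.01],[0,0,-0.01],[0,0,-0.01],[0,0,-0.01],[0,0,-0.01]], dr=[[0,0,0],[0,0,0],[0,0,0],[0,0,0],[0,0,0],[0,0,0],[0,0,0],[0,0,0],[0,0,0],[0,0,0]])

```text
t: 10.75
ee_pos: [627.8, 67.0, 159.9]
orientation: [-2.36, 2.074, -0.0]
ft_force: [-0.2, 0.2, 0.8]
width: 15.4
```

```bash
python3 c.py
```

```text
t 10.8 ee [627.82  66.96 159.94] tipz 68.9 F [-0.61  0.34  0.54] M [0.031 0.003 0.052] tab (np.float64(252.64212678936605), np.float64(235.97610590894413), 194) w 15.5
```

Call:
jog_arm(travel=[[0,0,-0.001],[0,0,-0.002],[0,0,-0.003],[0,0,-0.004],[0,0,-0.004],[0,0,-0.004],[0,0,-0.004],[0,0,-0.004],[0,0,-0.004],[0,0,-0.004]], dr=[[0,0,0],[0,0,0],[0,0,0],[0,0,0],[0,0,0],[0,0,0],[0,0,0],[0,0,0],[0,0,0],[0,0,0]])

```text
t: 11.8
ee_pos: [627.8, 67.0, 158.4]
orientation: [-2.36, 2.073, -0.0]
ft_force: [-0.6, -0.6, -0.3]
width: 15.4
```

```bash
python3 c.py
```

```text
t 11.85 ee [627.82  66.95 158.35] tipz 67.3 F [-0.95  0.05  1.13] M [0.016 0.037 0.008] tab (np.float64(252.59728067335706), np.float64(236.01068306895436), 194) w 15.7
```

Call:
jog_arm(travel=[[0,0,-0.001],[0,0,-0.002],[0,0,-0.003],[0,0,-0.004],[0,0,-0.004],[0,0,-0.004],[0,0,-0.004],[0,0,-0.004],[0,0,-0.004],[0,0,-0.004]], dr=[[0,0,0],[0,0,0],[0,0,0],[0,0,0],[0,0,0],[0,0,0],[0,0,0],[0,0,0],[0,0,0],[0,0,0]])

```text
t: 12.85
ee_pos: [627.8, 67.0, 156.8]
orientation: [-2.36, 2.074, -0.0]
ft_force: [-0.4, -0.5, 1.3]
width: 15.4
```

```bash
python3 c.py
```

```text
t 12.9 ee [627.78  66.96 156.76] tipz 65.8 F [-0.04 -0.12  1.51] M [-0.003  0.094  0.022] tab (np.float64(237.99458483754512), np.float64(238.2507019655034), 196) w 15.6
```

The tray has sprung out: the tab moved from u=252.6 to 238, with force around 1.5 N. Withdrawing the pin.

Call:
jog_arm(travel=[[0,0,0.01],[0,0,0.025],[0,0,0.045],[0,0,0.07],[0,0,0.1],[0,0,0.13],[0,0,0.15],[0,0,0.15],[0,0,0.15],[0,0,0.15]], dr=[[0,0,0],[0,0,0],[0,0,0],[0,0,0],[0,0,0],[0,0,0],[0,0,0],[0,0,0],[0,0,0],[0,0,0]])

```text
t: 13.9
ee_pos: [627.4, 66.9, 216.2]
orientation: [2.359, -2.074, -0.001]
ft_force: [-0.1, 0.5, -0.9]
width: 15.3
```

Call:
jog_arm(travel=[[-0.08,0.085,0],[-0.16,0.175,0],[-0.24,0.26,0],[-0.32,0.35,0],[-0.37,0.4,0],[-0.388,0.423,0],[-0.388,0.423,-0.05],[-0.388,0.423,-0.1],[-0.388,0.423,-0.135],[-0.388,0.423,-0.135]], dr=[[0,0,0],[0,0,0],[0,0,0],[0,0,0],[0,0,0],[0,0,0],[0,0,0],[0,0,0],[0,0,0],[0,0,0]])

```text
t: 14.9
ee_pos: [471.4, 235.1, 160.1]
orientation: [2.356, -2.071, -0.003]
ft_force: [-0.6, 0.3, -0.6]
width: 15.3
```

```bash
python3 - <<'E'
from m import *
s=get('side');o=telemetry.get_obs();p=o['ee_pos'];print(p,o['ft_force'])
cv2.imwrite('pics/q1.png',cv2.resize(s['pixels'][140:200,200:260][:,:,::-1],None,fx=9,fy=9,interpolation=0))
print(proj(s,[471.2,236.6,50]))
E
```

```text
[472.10385728 235.44929405 161.25749172] [ 0.15036647  0.22502321 -0.32779832]
(np.float64(227.57573677786453), np.float64(180.44456304641324))
```

View pics/q1.png

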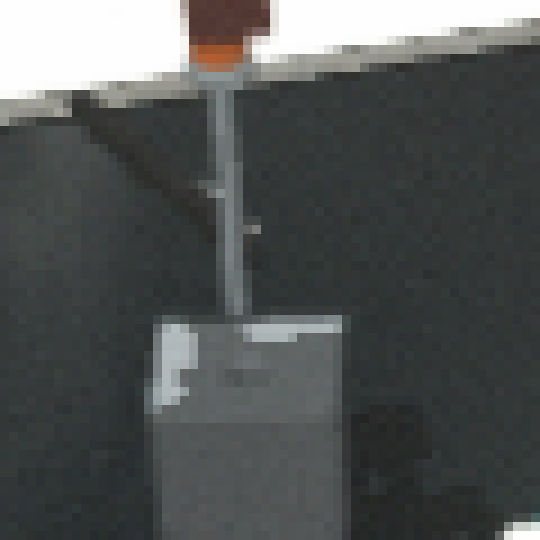

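In this view the tip is at u≈226 and the stand hole at about (226.5,181), a good alignment. Lowering into the mouth.

Call:
jog_arm(travel=[[0.002,0.002,0],[0.002,0.002,-0.01],[0.002,0.002,-0.02],[0.002,0.002,-0.03],[0.002,0.002,-0.04],[0.002,0.002,-0.047],[0.002,0.002,-0.054],[0.002,0.002,-0.06],[0.002,0.002,-0.06],[0.002,0.002,-0.06]], dr=[[0,0,0],[0,0,0],[0,0,0],[0,0,0],[0,0,0],[0,0,0],[0,0,0],[0,0,0],[0,0,0],[0,0,0]])

```text
t: 15.95
ee_pos: [472.9, 236.3, 137.2]
orientation: [2.357, -2.073, -0.002]
ft_force: [-0.3, 0.5, -0.1]
width: 15.3
```

```bash
python3 c.py
```

```text
t 16.0 ee [472.95 236.3  137.33] tipz 46.3 F [ 0.44  0.22 -0.91] M [-0.041 -0.007 -0.   ] tab (np.float64(236.46707887700535), np.float64(237.06291778074868), 200) w 15.7
```

Call:
jog_arm(travel=[[0,0,-0.01],[0,0,-0.02],[0,0,-0.03],[0,0,-0.04],[0,0,-0.05],[0,0,-0.06],[0,0,-0.06],[0,0,-0.06],[0,0,-0.06],[0,0,-0.06]], dr=[[0,0,0],[0,0,0],[0,0,0],[0,0,0],[0,0,0],[0,0,0],[0,0,0],[0,0,0],[0,0,0],[0,0,0]])

```text
t: 17.0
ee_pos: [473.1, 236.4, 113.5]
orientation: [2.358, -2.073, -0.002]
ft_force: [-0.2, 0.3, -0.3]
width: 15.3
```

Call:
jog_arm(travel=[[0,0,-0.008],[0,0,-0.016],[0,0,-0.024],[0,0,-0.032],[0,0,-0.038],[0,0,-0.0435],[0,0,-0.0435],[0,0,-0.0435],[0,0,-0.0435],[0,0,-0.0435]], dr=[[0,0,0],[0,0,0],[0,0,0],[0,0,0],[0,0,0],[0,0,0],[0,0,0],[0,0,0],[0,0,0],[0,0,0]])

```text
t: 18.0
ee_pos: [473.2, 236.4, 96.3]
orientation: [2.358, -2.073, -0.002]
ft_force: [-0.7, 0.1, -0.2]
width: 15.6
```

Call:
jog_arm(travel=[[0,0,0],[0,0,0],[0,0,0],[0,0,0],[0,0,0],[0,0,0],[0,0,0],[0,0,0],[0,0,0],[0,0,0]], dr=[[0,0,0],[0,0,0],[0,0,0],[0,0,0],[0,0,0],[0,0,0],[0,0,0],[0,0,0],[0,0,0],[0,0,0]], hand=0)

```text
t: 19.0
ee_pos: [473.2, 236.4, 96.3]
orientation: [2.358, -2.073, -0.002]
ft_force: [0.2, 0.4, -0.1]
width: 44.1
```

Call:
jog_arm(travel=[[0,0,0.05],[0,0,0.1],[0,0,0.15],[0,0,0.2],[0,0,0.25],[0,0,0.25],[0,-0.12,0.25],[0,-0.24,0.25],[0,-0.36,0.25],[0,-0.4,0.25]], dr=[[0,0,0],[0,0,0],[0,0,0],[0,0,0],[0,0,0],[0,0,0],[0,0,0],[0,0,0],[0,0,0],[0,0,0]])

```text
t: 20.0
ee_pos: [472.0, 73.3, 195.2]
orientation: [2.354, -2.074, -0.003]
ft_force: [0.5, 1.5, 0.8]
width: 43.6
```

```bash
python3 - <<'E'
from m import *
t=get('top');s=get('side');o=telemetry.get_obs();print(o['ee_pos'],o['t'])
print('handle',wc(t,202,252,224,268,org),wc(s,218,146,234,174,org))
a=wc(t,285,232,310,275,blu);b=wc(s,215,222,262,256,blu);print(a,b,onz(t,*a[:2],75),tri(ray(t,*a[:2]),ray(s,*b[:2])))
cv2.imwrite('pics/v1.png',cv2.resize(s['pixels'][130:290,150:370][:,:,::-1],None,fx=3.6,fy=3.6,interpolation=0))
E
```

```text
[472.56717653  74.39682582 195.38710029] 20.1
handle (np.float64(209.1968174204355), np.float64(258.19374651032945), 30) (np.float64(nan), np.float64(nan), 0)
 ** On entry to DLASCL parameter number  4 had an illegal value
 ** On entry to DLASCL parameter number  4 had an illegal value
 ** On entry to DLASCL parameter number  4 had an illegal value
 ** On entry to DLASCL parameter number  4 had an illegal value
 ** On entry to DLASCL parameter number  5 had an illegal value
 ** On entry to DLASCL parameter number  4 had an illegal valuem.py:4: RuntimeWarning: invalid value encountered in scalar divide
  y,x=np.mgrid[v0:v1,u0:u1];return (w*x).sum()/w.sum(),(w*y).sum()/w.sum(),int((w>0).sum())
Traceback (most recent call last):
  File "m.py", line 10, in tri
    s=np.linalg.lstsq(np.c_[r1,-r2],o2-o1,rcond=None)[0]
      ~~~~~~~~~~~~~~~^^^^^^^^^^^^^^^^^^^^^^^^^^^^^^^^
numpy.linalg.LinAlgError: SVD did not converge in Linear Least Squares
```

The arm blocks the side view here, so I'll use the side reading taken at t=16, when the tab was clear.

```bash
python3 - <<'E'
from m import *
t=get('top');s=get('side');o=telemetry.get_obs();p=o['ee_pos']
a=np.deg2rad(7.36);ux=np.array([np.cos(a),np.sin(a),0])
for d in range(20,61,5):
    P=np.array([520,-3,66])-d*ux;q=np.array(proj(s,P))-proj(s,[520,-3,66]);print(d,q.round(2),P)
print('target shift',236.47-252.6,237.06-236.0)
cv2.imwrite('pics/v1.png',np.hstack([cv2.resize(s['pixels'][130:290,150:250][:,:,::-1],None,fx=3.5,fy=3.5),cv2.resize(t['pixels'][190:300,190:310][:,:,::-1],None,fx=3.6,fy=560/110)]))
E
```

```text
20 [-9.56  1.45] [500.16478326  -5.56206496  66.        ]
25 [-11.97   1.82] [495.20597907  -6.2025812   66.        ]
30 [-14.37   2.19] [490.24717489  -6.84309745  66.        ]
35 [-16.78   2.55] [485.2883707   -7.48361369  66.        ]
40 [-19.2    2.92] [480.32956652  -8.12412993  66.        ]
45 [-21.62   3.29] [475.37076233  -8.76464617  66.        ]
50 [-24.04   3.66] [470.41195815  -9.40516241  66.        ]
55 [-26.47   4.03] [465.45315396 -10.04567865  66.        ]
60 [-28.91   4.4 ] [460.49434978 -10.68619489  66.        ]
target shift -16.129999999999995 1.0600000000000023
```

View pics/v1.png

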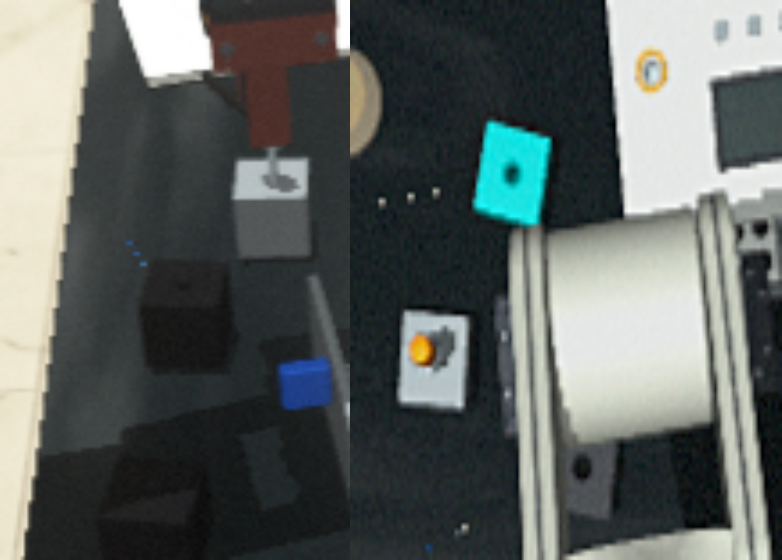

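The pin stands in its stand, with the handle visible at about (422,350) in the right half. The blue tab is out at (305,383) in the left half, about 33 mm of travel. Going to the tab.

Call:
jog_arm(travel=[[0.028,-0.1,0],[0.028,-0.204,0],[0.028,-0.204,0],[0.028,-0.204,-0.08],[0.028,-0.204,-0.16],[0.028,-0.204,-0.24],[0.028,-0.204,-0.3],[0.028,-0.204,-0.34],[0.028,-0.204,-0.358],[0.028,-0.204,-0.358]], dr=[[0,0,0],[0,0,0],[0,0,0],[0,0,0],[0,0,0],[0,0,0],[0,0,0],[0,0,0],[0,0,0],[0,0,0]])

```text
t: 21.2
ee_pos: [483.7, -4.0, 51.6]
orientation: [2.357, -2.072, -0.005]
ft_force: [-0.6, 0.7, -0.4]
width: 43.9
```

Call:
jog_arm(travel=[[0,0,0],[0,0,0],[0,0,0],[0,0,0],[0,0,0],[0,0,0],[0,0,0],[0,0,0],[0,0,0],[0,0,0]], dr=[[0,0,0],[0,0,0],[0,0,0],[0,0,0],[0,0,0],[0,0,0],[0,0,0],[0,0,0],[0,0,0],[0,0,0]], hand=-1)

```text
t: 22.2
ee_pos: [485.2, -7.6, 52.3]
orientation: [2.357, -2.07, 0.003]
ft_force: [1.5, -28.4, -1.1]
width: 12.1
```

Call:
jog_arm(travel=[[-0.002,-0.002,0],[-0.008,-0.003,0],[-0.016,-0.004,0],[-0.024,-0.005,0],[-0.032,-0.006,0],[-0.04,-0.007,0],[-0.048,-0.008,0],[-0.055,-0.009,0],[-0.055,-0.009,0],[-0.055,-0.009,0]], dr=[[0,0,0],[0,0,0],[0,0,0],[0,0,0],[0,0,0],[0,0,0],[0,0,0],[0,0,0],[0,0,0],[0,0,0]])

```text
t: 23.2
ee_pos: [462.4, -11.1, 52.3]
orientation: [2.357, -2.07, 0.001]
ft_force: [-2.3, 5.8, -1.6]
width: 11.8
```

Call:
jog_arm(travel=[[-0.002,0,0],[-0.004,0,0],[-0.006,0,0],[-0.008,0,0],[-0.01,0,0],[-0.01,0,0],[-0.01,0,0],[-0.01,0,0],[-0.01,0,0],[-0.01,0,0]], dr=[[0,0,0],[0,0,0],[0,0,0],[0,0,0],[0,0,0],[0,0,0],[0,0,0],[0,0,0],[0,0,0],[0,0,0]])

```text
t: 24.2
ee_pos: [458.7, -11.4, 52.3]
orientation: [2.357, -2.069, 0.002]
ft_force: [2.7, -4.2, -6.8]
width: 11.7
```

Call:
jog_arm(travel=[[-0.002,0,0],[-0.004,-0.001,0],[-0.006,-0.001,0],[-0.008,-0.001,0],[-0.01,-0.001,0],[-0.01,-0.001,0],[-0.01,-0.001,0],[-0.01,-0.001,0],[-0.01,-0.001,0],[-0.01,-0.001,0]], dr=[[0,0,0],[0,0,0],[0,0,0],[0,0,0],[0,0,0],[0,0,0],[0,0,0],[0,0,0],[0,0,0],[0,0,0]])

```text
t: 25.2
ee_pos: [457.8, -11.6, 52.4]
orientation: [2.36, -2.072, 0.009]
ft_force: [11.7, -0.3, -17.4]
width: 11.6
```

The stop has been reached (about 12 N, only 0.9 mm of further travel). Releasing and backing away.

Call:
jog_arm(travel=[[0,0,0],[0,0,0],[0,0,0],[0,0,0],[0,0,0],[0,0,0],[0,0,0],[0,0,0],[0,0,0],[0,0,0]], dr=[[0,0,0],[0,0,0],[0,0,0],[0,0,0],[0,0,0],[0,0,0],[0,0,0],[0,0,0],[0,0,0],[0,0,0]], hand=0)

```text
t: 26.2
ee_pos: [457.8, -11.6, 52.4]
orientation: [2.36, -2.072, 0.009]
ft_force: [-0.2, -0.8, -0.3]
width: 44.0
```

Call:
jog_arm(travel=[[0,0,0.1],[0,0,0.2],[0,0,0.3],[0,0,0.4],[0,0,0.45],[0,-0.1,0.5],[0,-0.2,0.5],[0,-0.3,0.5],[0,-0.4,0.5],[0,-0.5,0.5]], dr=[[0,0,0],[0,0,0],[0,0,0],[0,0,0],[0,0,0],[0,0,0],[0,0,0],[0,0,0],[0,0,0],[0,0,0]])

```text
t: 27.2
ee_pos: [457.5, -213.1, 252.6]
orientation: [2.36, -2.072, 0.009]
ft_force: [0.5, 0.5, 0.2]
width: 43.8
```

Call:
jog_arm(travel=[[-0.1,-0.12,0],[-0.15,-0.24,0],[-0.2,-0.36,0],[-0.25,-0.48,0],[-0.3,-0.6,0],[-0.4,-0.7,0],[-0.4,-0.8,0],[-0.4,-0.8,0],[-0.4,-0.8,0],[-0.4,-0.8,0]], dr=[[0,0,0],[0,0,0],[0,0,0],[0,0,0],[0,0,0],[0,0,0],[0,0,0],[0,0,0],[0,0,0],[0,0,0]])

```text
t: 28.2
ee_pos: [297.6, -531.8, 252.0]
orientation: [2.361, -2.073, 0.007]
ft_force: [-0.1, 0.6, 0.3]
width: 44.1
```

```bash
python3 - <<'E'
from m import *
t=get('top');s=get('side');o=telemetry.get_obs();print(o['ee_pos'],o['t'])
print('handle',wc(t,202,252,224,268,org),wc(s,218,146,234,174,org),'tab',wc(t,290,232,305,285,blu),wc(s,205,222,262,256,blu))
cv2.imwrite('pics/v2.png',np.hstack([cv2.resize(s['pixels'][140:400,150:390][:,:,::-1],None,fx=1.65,fy=2),cv2.resize(t['pixels'][160:300,180:400][:,:,::-1],None,fx=1.8,fy=520/140)]))
E
```

```text
[ 298.17636412 -531.3896467   252.39787639] 28.3
handle (np.float64(209.2378277153558), np.float64(258.16399143927237), 32) (np.float64(226.4814814814815), np.float64(158.75206149545772), 114) tab (np.float64(301.1666666666667), np.float64(263.9576436222006), 54) (np.float64(223.77020920502093), np.float64(238.87397489539748), 199)
```

View pics/v2.png

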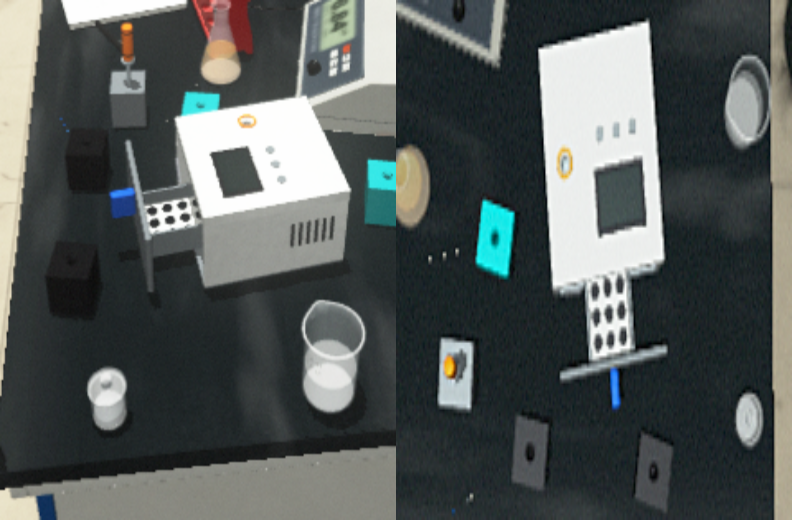

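The tray is fully out: the tab has moved -28.8 px in the side view, where 60 mm predicts -28.9. The pin stands in its stand at its original height, and the bystanders haven't moved.

```bash
python3 -c "
from workcell import ticket;print(ticket.close_job())"
```

```text
the job is handed in; nothing more can be done
None
```

The job is done and handed in at about 28 s on the robot's clock, well under the 67 s limit. The pin released the latch, it is back upright in its stand, and the tray is fully out.

- **Latch:** it let go with the pin tip about 34 mm below the reader's top. Wrist force readings between steps stayed under about 2 N, well below the 12 N limit.
- **Pin:** the final side view shows it upright in the stand at its original height. It leans slightly differently from the start: the handle shifted about 1.3 px, within the hole's play.
- **Tray:** I pulled it by the blue tab to its stop. The tab moved -28.8 px in the side view, against a predicted -28.9 px for 60 mm.
- **Forces at the tab:** closing on the tab slightly off-centre put about 28 N sideways on the gripper, which eased once I started the pull. At the stop the readings were 12 N along the pull and 17 N vertical. I saw no effect from either.
- **Bystanders:** the weighing bottle, flask and beaker look undisturbed in the last pictures. I compared these by eye and did not measure them again.

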